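# Switch the ball feeder to its other tray

### The arm

A 6-joint arm with a two-finger parallel gripper is mounted at the origin on the work surface. World frame = base frame: x ahead of the robot, y to its left, z up, the work surface at z = 0. Lengths are in m, angles in rad, forces in N, time in s.
With the tool pointing down it reaches from about 0.3 to 0.875 m from the base axis. Payload 6.4 kg.
Tool frame: the origin (TCP) lies on the front face of the gripper's body, between the roots of the fingers; the fingertips stand 73 mm ahead of it and the grasp point (between the pads) lies ctrl.pinch_z ahead of it (ctrl.pinch_z is the distance from the TCP to the grasp point, in m); z points along the fingers, x is the direction in which the jaws open and shut, and the axes are right-handed (so a half turn about z gives the same grasp; the last joint's range is limited). The gripper opens to 85 mm and grips with 20 to 120 N. Pads are 22 mm wide; open, the fingers measure 114 mm over their backs; the gripper's body (76 mm by 85 mm) begins 54 mm behind the grasp point. The pads swing forward as they close: fully open they stand 13 mm farther back than shut.
Start: joints at [1.055, 0.181, 1.607, -0, 1.354, -0.206], TCP at [0.175, 0.548, 0.304] pointing down, gripper open.
Joint ranges: [-2.99, 2.99], [-0.89, 2.07], [0.3, 2.58], [-1.14, 4.28], [0, 2.63], [-3.12, 3.12]. Speed limits (rad/s): [2.57, 2.57, 3.01, 3.14, 3.14, 3.14].

### API

Orientations are given as a unit quaternion [w, x, y, z].
In Python, from bench import ctrl gives the robot as it stands.
- The arm moves only by the tool move_arm, never from a script. Its argument "rows" is text: rows parted by semicolons, each of 7 numbers parted by spaces: the shift along the tool's x, y, z in cm, then the turn, a rotation vector about the tool's x, y, z in degrees, then the opening, from 0 (shut) to 1 (fully open). In form: x y z rx ry rz grip; .... A call has 1 to 20 rows; each row shifts and turns the commanded pose from where the row before left it, along the tool's axes as they then stand; what a row does not reach is not made up. A row lasts 1/10 s, in which the tool goes at most 50 mm and 8.59 degrees, less where a joint would pass 70% of its speed; a pose out of reach is approached as far as the arm can. A call with a gripper value outside its range is refused whole. The fingers move at their own pace and stop on an object; the grip force is fixed at half the most. Time passes only in rows, so rows that do not move let the fingers close. It gives the time, the measured TCP pose, the force and the opening at its end, in the units of the state.
- ctrl.get_obs(): the state, without advancing time (a new reading comes with each control period).
- ctrl.camera(name): name is "scene" or "top"; returns a dict with "color" (400x640x3 uint8, blue, green, red), "fx", "fy", "cx", "cy" (pixels), "k1" (the pictures are not rectified: a ray, as slopes to the right and down, at radius r is drawn at 1 + k1 r^2 times it, then the intrinsics apply), "rvec" (rotation vector, rad) and "tvec" (3), from world to camera coordinates, as OpenCV has them. Camera axes: x right, y down, z forward; pixel columns grow to the right and rows downward; lengths in m; the calibration is good to about 2 mm. A picture is of the moment at which its call begins. There is no depth.
- ctrl.hand_in(): hands the job in, once; it reports no verdict.
Trained networks look in the newest picture that a camera, given by its name, has taken for a name from the list of things; names that differ only in an ending like _2 or _b are one class to them, and where a whole thing is asked for, a point or a joint stands for the part that bears it (a point fixed in the world has none). Each returns a list of dicts, best first, with "confidence" (0 to 1); they miss things now and then, are a little off and sometimes report something else, mostly with a low value. They report only what shows in the picture. A call takes as long as a camera call. They do not tell look-alikes from the thing itself.
- ctrl.look_for(camera, query): "bbox" ([left, top, right, bottom] in pixels, round what is visible of it).
- ctrl.trace(camera, query): "region" (400x640 bool, what is visible of it) and "bbox" ([left, top, right, bottom] in pixels, round what is visible of it).
The state is a dict: "time_s": time; "q": joint angles; "dq": joint speeds; "joint_efforts": joint torques, N m; "eef_pos": TCP position; "eef_rot": TCP orientation; "wrist_force": force on the tool from outside, world axes, zero at the start; "torque": the same for the moment, N m; "opening": opening from 0.0 (shut) to 1.0 (fully open).
Only numpy, scipy, OpenCV 4.12 (cv2) and the standard library are available. Lean on these libraries where they do the work, as an engineer would, in place of code of your own. Each camera call takes 0.05 s, during which the arm holds its last target.

### The job

Three wooden balls wait in the sloping chute of the ball feeder. With the fingertips, first rock the seesaw gate over so that it leans fully to the side opposite to the one it leans to now; then push the stop out of the chute, to whichever side you like, so that all three balls roll by themselves down the gate and come to rest in the tray on that other side. Do not grasp, lift or touch the balls, and leave the other things on the table where they are.

Things in the scene. Friction and masses are not known exactly. Their poses are not given: they have to be found in the camera images.
- station: Plywood ball feeder, fixed to the table. Origin on the table surface, right below the gate's pivot; x runs away from the robot (up the chute), y to the left, z up (yaw within about 0.3 rad of the world's). An open tray lies at its left and one at its right; the sloping chute comes down from behind to the middle of the gate. Gate and stop are mounted on it.
- tray_left (a point): Centre of the left tray's floor, 6 mm above the table, 191 mm left of the station's origin. The tray is 130 mm (x) by 148 mm (y) inside; walls reach 46 mm above the table next to the gate, 60 mm at front and back, 81 mm at the outer end.
- tray_right (a point): The same for the right tray.
- chute_lip (a point): Lower end of the chute's floor, centre, at station x = 41 mm, 124 mm above the table, right behind the gate. The chute rises at 0.21 rad away from the robot to station x = 210 mm; 38 mm wide inside, walls 40 mm high, 5 mm thick.
- gate (a joint): Angle (rad) of the seesaw gate, an open-ended wooden trough 240 mm long (along station y), 80 mm wide, on a pivot along station x, 105 mm above the table. -0.32 = left end fully down (balls run to the left tray), +0.32 = right end fully down. Top-heavy: from the middle it falls by itself to either side and rests at +-0.32. Under 1 N down on the raised pad rocks it.
- brass_knob (a point): Centre of the brass ball, 26 mm across, on the gate's near wall above the pivot; it is the weight that keeps the gate leaning, and it leans with the gate. 54 mm above the pivot axis when level, at station x = -38 mm.
- pad_left (a point): Top of the gate's left press pad: a flat wooden tongue, 36 mm wide (along y), reaching from the trough's near wall towards the robot (station x from -40 to -95 mm), 8 mm thick. The point is on its upper face at station x = -75 mm, 90 mm left of the pivot, 12 mm above the pivot axis when level; it is about 28 mm higher or lower when the gate leans. Free space below it.
- pad_right (a point): The same on the right, 90 mm right of the pivot.
- stop (a joint): Position in m of the sliding stop, a plywood board 60 mm wide, 5 mm thick across the chute at station x = 70 mm. 0 = centred, balls blocked; positive = moved to station +y (left). It slides to either side as far as +-0.060, stays where it is left (friction about 1 N), and the balls are all free to pass beyond +-0.050.
- post_top (a point): Top centre of the round wooden post standing on the stop, for pushing it: 18 mm across, 34 mm high; this point is 221 mm above the table, about 50 mm above the chute's walls there, and moves with the stop.
- ball1_center (a point): Centre of the lowest of the three waiting lacquered wooden balls, 32 mm across, about 14 g; they lie in a row in the chute behind the stop.
- ball2_center (a point): Centre of the second ball, likewise.
- ball3_center (a point): Centre of the third, uppermost ball, likewise.
- water_cup: clear glass cup, 68 mm across, 85 mm high, behind the left tray; origin under its centre
- paint_bottle: white capped paint bottle, 52 mm across, 130 mm high, behind the right tray; origin under its centre
- brush: paint brush lying in front of the left tray, 190 mm long; origin under its middle
- pan_a: small paint pan (watercolour block) 20 x 32 x 12 mm in front of the station; origin under its centre
- pan_b: a second such paint pan, near the first one
- tape_roll: roll of paper tape lying flat, 90 mm across, 24 mm high, in front of the right tray; origin under its centre
- ball1: The same ball 1; its origin turns with it as it rolls, so use the centre point instead.
- ball2: The same ball 2; its origin turns with it as it rolls, so use the centre point instead.
- ball3: The same ball 3; its origin turns with it as it rolls, so use the centre point instead.
Not all that is in view belongs to the job. Leave any black or grey look-alike of the ball3 alone.

How it is judged:
By the outcome, as a careful person would: the job done as asked, in the order asked, and still so for the second after the job is handed in, with the robot touching nothing.
It also fails if it takes over 48 s, if anything falls off the work surface, if the arm or the gripper's body presses on something with over 40 N, if the wrist force passes 120 N, or if a joint passes its speed limit or range.

## Working session

There is one attempt and no reset: what is moved stays moved. The work goes in short steps, Python scripts to look and compute and a tool call to move; the robot and the scene stay as the last step left them, time stands still between calls to the robot, and variables do not carry over. Pictures are saved under pics/ and viewed, and the job is handed in when it is done.

Besides the shell and the picture viewer there is one more tool, called after "Emit:" as name(argument=value, ...), one argument or row to a line, values as JSON. move_arm: Moves the arm, as the interface text tells. Its arguments: {"type":"object","properties":{"rows":{"type":"string"}},"required":["rows"]}

```bash
mkdir -p pics; python3 - <<'E'
from bench import ctrl
import cv2
for n in("scene","top"):
    c=ctrl.camera(n); cv2.imwrite(f"pics/{n}0.png",c["color"]); print(n,[c[k] for k in("fx","fy","cx","cy","k1","rvec","tvec")])
    for q in("brass_knob","pad_left","pad_right","post_top","chute_lip","ball1_center","tray_left","tray_right","gate","stop"):
        try:
            r=ctrl.look_for(n,q); print(q,[([round(float(v)) for v in d["bbox"]],round(d["confidence"],2)) for d in r[:4]])
        except Exception as e: print(q,e)
o=ctrl.get_obs();print(o, ctrl.pinch_z)
E
```

```text
scene [409.6183987073987, 409.6183987073987, 317.8293385840538, 194.98524839856287, 0.009001690109812433, array([ 0.84095404,  2.65478692, -0.95779695]), array([ 0.47072725, -0.19908495,  1.10795379])]
brass_knob [([253, 113, 362, 234], 0.64)]
pad_left [([254, 116, 368, 232], 0.95)]
pad_right [([250, 112, 369, 235], 0.94)]
post_top [([258, 151, 278, 193], 0.7), ([257, 261, 294, 308], 0.53), ([189, 106, 412, 316], 0.51)]
chute_lip [([189, 109, 413, 319], 0.9)]
ball1_center [([251, 170, 268, 180], 0.38)]
tray_left [([187, 106, 414, 318], 0.92)]
tray_right [([190, 109, 413, 314], 0.76), ([256, 262, 295, 309], 0.69), ([251, 116, 364, 232], 0.35)]
gate [([254, 115, 370, 234], 0.91), ([184, 149, 207, 181], 0.52)]
stop [([258, 150, 279, 193], 0.92)]
top [502.6022658550928, 502.6022658550928, 317.56414056684946, 191.4978986114896, -0.06221914279319245, array([ 2.10042109, -2.16062071,  0.20898785]), array([0.01655737, 0.5943897 , 1.00766821])]
brass_knob [([283, 163, 405, 245], 0.98)]
pad_left [([282, 164, 408, 242], 0.88)]
pad_right [([288, 163, 408, 239], 0.82)]
post_top [([326, 140, 358, 
[... 316 characters left out ...]
 142, 357, 155], 0.69)]
{'time_s': 1.1, 'q': array([ 1.05471873e+00,  1.80803845e-01,  1.60703300e+00, -2.35209796e-05,
        1.35380402e+00, -2.06308391e-01]), 'dq': array([ 0.00043554, -0.00192459,  0.00025467,  0.00045816,  0.00130081,
       -0.0005899 ]), 'joint_efforts': array([-8.85091977e-04, -4.44860137e+01, -3.51680195e+01, -3.66726299e-04,
        7.59543727e-04, -1.43821927e-05]), 'eef_pos': array([0.17527482, 0.54763272, 0.30387032]), 'eef_rot': array([ 2.03899587e-05,  8.07723346e-01,  5.89561697e-01, -1.72452383e-05]), 'wrist_force': array([ 0.4285602 , -0.36872518, -0.35622192]), 'torque': array([-0.0244439 ,  0.0670963 , -0.01318656]), 'opening': 0.9995094355049222} 0.0539
```

```bash
python3 - <<'E'
import cv2
a=cv2.imread("pics/scene0.png")[90:330,160:440]; cv2.imwrite("pics/s0c.png",cv2.resize(a,(700,600),interpolation=cv2.INTER_CUBIC))
a=cv2.imread("pics/top0.png")[60:260,200:490]; cv2.imwrite("pics/t0c.png",cv2.resize(a,(798,550),interpolation=cv2.INTER_CUBIC))
E
```

```text
(no output)
```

View pics/scene0.png

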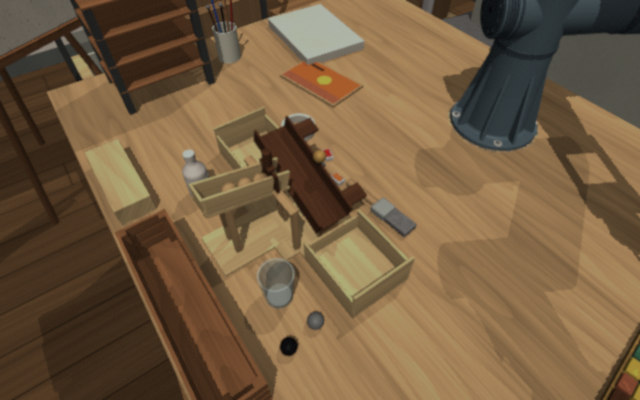

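View pics/top0.png

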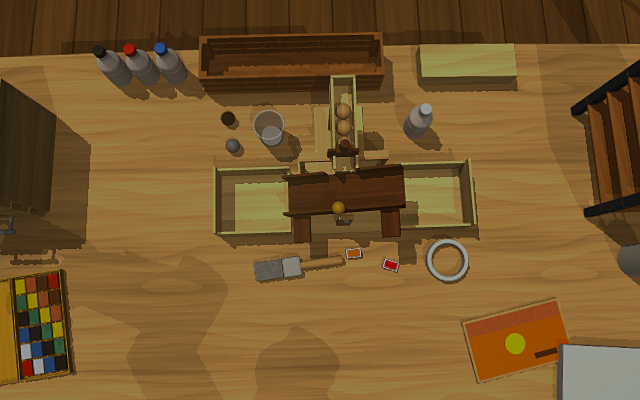

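View pics/s0c.png

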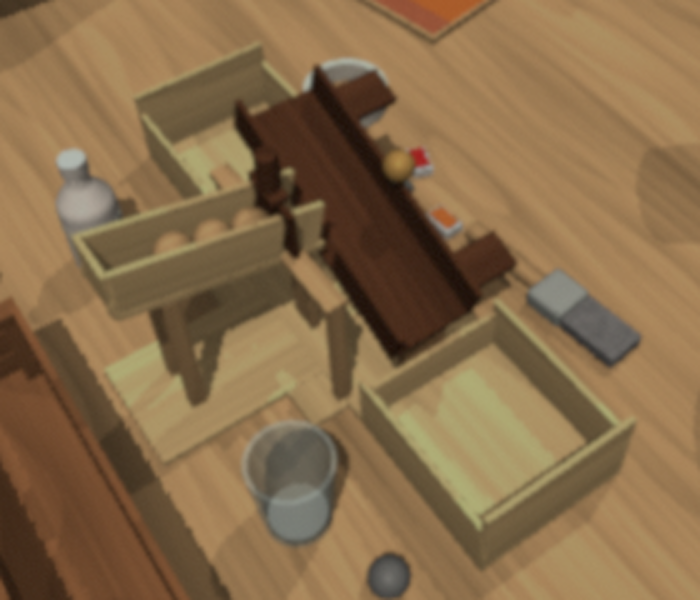

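View pics/t0c.png

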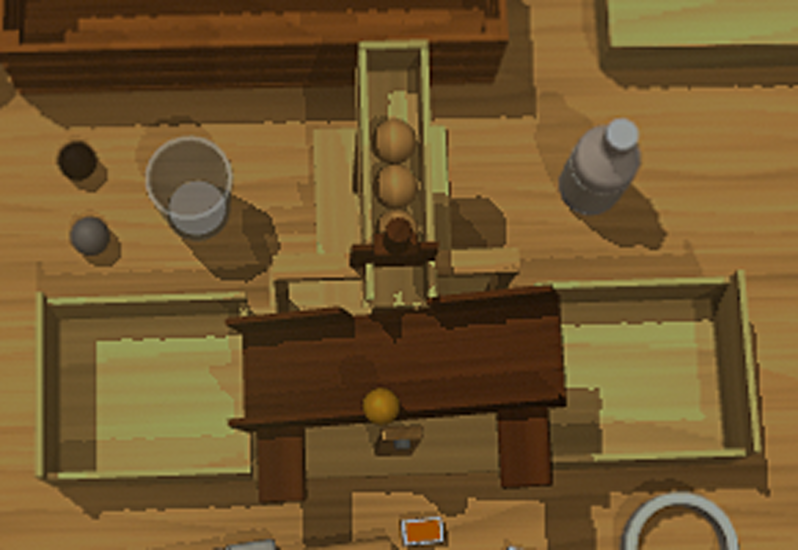

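```bash
cat > h.py <<'E'
import numpy as np,cv2
from scipy.optimize import least_squares
from scipy.spatial.transform import Rotation as R
C={"scene":(409.618,317.829,194.985,0.0090017,[0.84095404,2.65478692,-0.95779695],[0.47072725,-0.19908495,1.10795379]),
"top":(502.602,317.564,191.498,-0.06221914,[2.10042109,-2.16062071,0.20898785],[0.01655737,0.5943897,1.00766821])}
def proj(n,P):
    f,cx,cy,k,r,t=C[n]
    return cv2.projectPoints(np.array(P,float).reshape(-1,3),np.array(r),np.array(t),np.array([[f,0,cx],[0,f,cy],[0,0,1.]]),np.array([k,0,0,0.]))[0][:,0]
def st(p,S):
    x,y,w=S[:3];c,s=np.cos(w),np.sin(w)
    p=np.atleast_2d(p);return np.c_[x+c*p[:,0]-s*p[:,1],y+s*p[:,0]+c*p[:,1],p[:,2]]
def gate(p,a):
    p=np.atleast_2d(p);c,s=np.cos(a),np.sin(a)
    return np.c_[p[:,0],c*p[:,1]-s*p[:,2],.105+s*p[:,1]+c*p[:,2]]
T=lambda u,v:(u/2.752+200,v/2.75+60)
Sc=lambda u,v:(u/2.5+160,v/2.5+90)
obsG=[("top",T(381,406),(-.038,0,.054)),("scene",Sc(398,166),(-.038,0,.054)),
("top",T(260,500),(-.095,.108,.012)),("top",T(303,500),(-.095,.072,.012)),("top",T(502,485),(-.095,-.072,.012)),("top",T(550,487),(-.095,-.108,.012)),
("scene",Sc(394,98),(-.095,-.108,.012)),("scene",Sc(514,265),(-.095,.108,.012)),("scene",Sc(490,234),(-.095,.072,.012))]
obsS=[("top",T(398,232),(.070,0,.221)),("top",T(40,294),(.07,.27,.081)),("top",T(42,476),(-.07,.27,.081)),("top",T(740,272),(.07,-.27,.081)),("top",T(759,455),(-.07,-.27,.081)),
("scene",Sc(485,553),(.07,.27,.081)),("scene",Sc(632,426),(-.07,.27,.081))]
def res(p):
    r=[]
    for n,px,q in obsG:r.append(proj(n,st(gate(q,p[3]),p))[0]-px)
    for n,px,q in obsS:r.append(proj(n,st(q,p))[0]-px)
    return np.array(r).ravel()
E
python3 - <<'E'
from h import *
s=least_squares(res,[.6,0,0,-.3],loss="soft_l1");print(s.x);print(np.round(res(s.x).reshape(-1,2),1))
S=s.x
print("pads",st(gate([[-.075,.09,.012],[-.075,-.09,.012]],S[3]),S),"post",st([.07,0,.221],S))
E
```

```text
[ 0.58158983 -0.05363743 -0.00111443 -0.35532636]
[[ -1.4   0.1]
 [  0.8  -0.5]
 [ -1.    0.5]
 [  0.   -0.5]
 [ -1.8   0.8]
 [ -0.6  -1.1]
 [ -6.8 -14.3]
 [  1.3  -0.7]
 [  1.1  -2.3]
 [  2.4  -1.3]
 [ -1.6  -2. ]
 [ -3.   -1.1]
 [  1.6  -0.3]
 [  0.3  -0.7]
 [ -0.8 -12.5]
 [  0.9  -2.9]]
pads [[ 0.50668856  0.03499883  0.08493972]
 [ 0.50650049 -0.13375701  0.14756107]] post [[ 0.65158978 -0.05371544  0.221     ]]
```

```bash
sed -i 's/Sc(394,98),(-.095,-.108/Sc(394,98),(-.095,-.072/; s/Sc(485,553)/Sc(485,520)/' h.py
python3 - <<'E'
from h import *
s=least_squares(res,[.6,0,0,-.3],loss="soft_l1");print(s.x);print(np.round(res(s.x).reshape(-1,2),1).tolist())
S=s.x
print("pads",st(gate([[-.075,.09,.012],[-.075,-.09,.012]],-.32),S),"post",st([.07,0,.221],S))
for n in("scene","top"):
    im=cv2.imread(f"pics/{n}0.png");
    x0,y0=(160,90) if n=="scene" else (200,60)
    im=cv2.resize(im[y0:y0+240,x0:x0+290],None,fx=2.5,fy=2.5)
    G=[(-.038,0,.054)]+[(x,sg*y,.012) for x in(-.04,-.095) for y in(.072,.108) for sg in(1,-1)]
    F=[(.07,0,.221),(.041,0,.124),(.21,0,.16),(0,.191,.006),(0,-.191,.006)]+[(a,b,.081) for a in(.07,-.07) for b in(.27,-.27)]
    for P,c in((st(gate(G,-.32),S),(0,0,255)),(st(F,S),(255,0,0))):
        for u in proj(n,P): cv2.circle(im,tuple(int(v) for v in (u-[x0,y0])*2.5),3,c,-1)
    cv2.imwrite(f"pics/{n}0fit.png",im)
E
```

```text
[ 0.58173524 -0.05437805  0.00166381 -0.35804234]
[[-1.0, 0.0], [0.5, -0.7], [-0.4, 0.6], [0.6, -0.4], [-1.3, 0.6], [-0.1, -1.3], [1.7, -1.7], [1.0, -0.9], [0.8, -2.6], [2.7, -1.4], [-1.3, -1.7], [-2.5, -0.8], [1.8, -0.7], [0.8, -1.1], [-0.8, 0.2], [0.8, -3.5]]
pads [[ 0.50658692  0.03470303  0.08807983]
 [ 0.50687121 -0.13615911  0.14470182]] post [[ 0.65173514 -0.05426158  0.221     ]]
```

View pics/scene0fit.png

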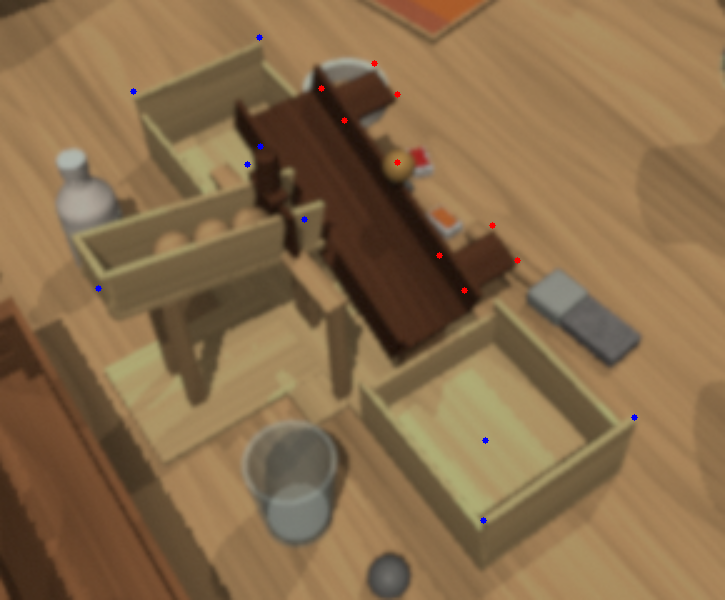

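View pics/top0fit.png

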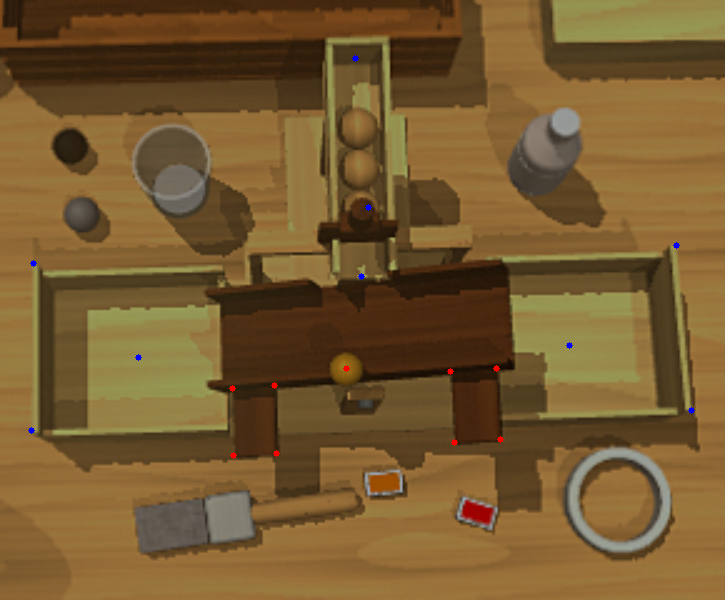

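The knob leans left in the top view (338,208), the left pad is low, and the fit gives about -0.35. So the gate leans left, and I have to press the raised right pad at about (0.505, -0.14, 0.145).

The balls meant are the three in the chute at top ≈(343,110-145). The black and grey balls at (228,118) and (232,145) are look-alikes, and I will leave them alone.

Emit:
move_arm(
  rows="0 0 0 0 0 -5.9 0; 0 0 0 0 0 -5.9 0; 0 0 0 0 0 -5.9 0; -4.34 2.04 0 0 0 0 0; -4.34 2.04 0 0 0 0 0; -4.34 2.04 0 0 0 0 0; -4.34 2.04 0 0 0 0 0; -4.34 2.04 0 0 0 0 0; -4.34 2.04 0 0 0 0 0; -4.34 2.04 0 0 0 0 0; -4.34 2.04 0 0 0 0 0; -4.34 2.04 0 0 0 0 0; -4.34 2.04 0 0 0 0 0; -4.34 2.04 0 0 0 0 0; -4.34 2.04 0 0 0 0 0; -4.34 2.04 0 0 0 0 0; -4.34 2.04 0 0 0 0 0; -4.34 2.04 0 0 0 0 0; -4.34 2.04 0 0 0 0 0",
)

```text
time_s: 3.0
eef_pos: [0.5016, -0.1492, 0.304]
eef_rot: [0.0, 0.708, 0.707, 0.0]
wrist_force: [0.3, 1.1, -0.5]
opening: -0.002
```

Emit:
move_arm(
  rows="0.4 0 3.5 0 0 0 0; 0 0 3.5 0 0 0 0; 0 0 0 0 0 0 0; 0 0 0 0 0 0 0",
)

```text
time_s: 3.4
eef_pos: [0.5009, -0.1429, 0.2341]
eef_rot: [-0.001, 0.707, 0.707, -0.0]
wrist_force: [0.5, -0.1, 1.3]
opening: -0.002
```

```bash
python3 - <<'E'
from bench import ctrl
import cv2,numpy as np
a=ctrl.camera("scene")["color"];b=ctrl.camera("top")["color"]
cv2.imwrite("pics/p1.png",np.vstack([cv2.resize(a[90:240,180:440],None,fx=2,fy=2),cv2.resize(b[110:260,220:480],None,fx=2,fy=2)]))
print(ctrl.get_obs()["eef_pos"])
E
```

```text
[ 0.50209776 -0.14331895  0.2360497 ]
```

View pics/p1.png

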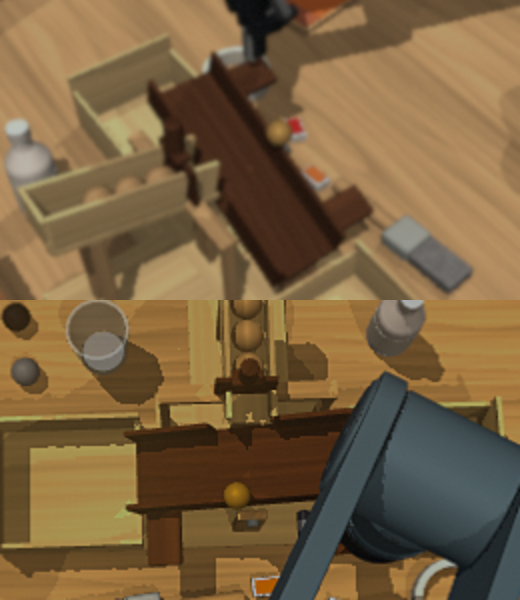

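The fingertips sit above the raised right pad (crop ≈(250,60)). Now I press down.

Emit:
move_arm(
  rows="0 0 1 0 0 0 0; 0 0 0.8 0 0 0 0; 0 0 0.7 0 0 0 0; 0 0 0.7 0 0 0 0; 0 0 0.7 0 0 0 0; 0 0 0.7 0 0 0 0; 0 0 0.7 0 0 0 0; 0 0 0.7 0 0 0 0; 0 0 0.6 0 0 0 0; 0 0 0 0 0 0 0; 0 0 0 0 0 0 0; 0 0 0 0 0 0 0",
)

```text
time_s: 4.7
eef_pos: [0.5013, -0.1432, 0.1683]
eef_rot: [0.0, 0.707, 0.707, 0.0]
wrist_force: [-0.2, 0.6, -0.6]
opening: 0.001
```

```bash
python3 - <<'E'
from bench import ctrl
import cv2,numpy as np
a=ctrl.camera("scene")["color"];b=ctrl.camera("top")["color"]
cv2.imwrite("pics/p2.png",np.vstack([cv2.resize(a[90:240,180:440],None,fx=2,fy=2),cv2.resize(b[110:260,220:480],None,fx=2,fy=2)]))
E
```

```text
(no output)
```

View pics/p2.png

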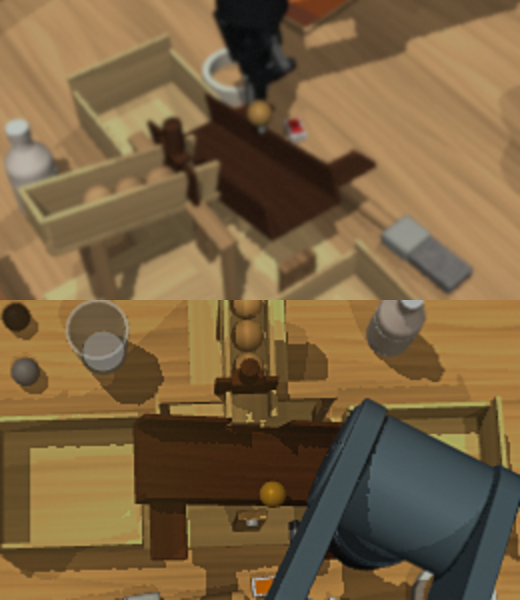

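The gate now leans right: the knob went from top ≈(338,208) to ≈(356,207), and the left pad is raised. Next I lift clear and go to the right side of the post.

Emit:
move_arm(
  rows="0 0 -2 0 0 0 0; 0 0 -4.3 0 0 0 0; 0 0 -4.3 0 0 0 0; 0 0 -4.3 0 0 0 0; 0 0 -4.3 0 0 0 0; 0.9 3.78 0 0 0 0 0; 0.9 3.78 0 0 0 0 0; 0.9 3.78 0 0 0 0 0; 0.9 3.78 0 0 0 0 0; 0 0 2.8 0 0 0 0; 0 0 2.8 0 0 0 0; 0 0 2.8 0 0 0 0; 0 0 0 0 0 0 0; 0 0 0 0 0 0 0",
)

```text
time_s: 6.2
eef_pos: [0.6523, -0.1072, 0.2762]
eef_rot: [-0.0, 0.707, 0.707, -0.0]
wrist_force: [-0.1, -1.2, 0.7]
opening: 0.004
```

```bash
python3 - <<'E'
from bench import ctrl
import cv2,numpy as np
a=ctrl.camera("scene")["color"];b=ctrl.camera("top")["color"]
cv2.imwrite("pics/p3.png",np.vstack([cv2.resize(a[90:240,180:440],None,fx=2,fy=2),cv2.resize(b[110:260,220:480],None,fx=2,fy=2)]))
print(ctrl.get_obs()["eef_pos"])
E
```

```text
[ 0.65320079 -0.10755853  0.2783611 ]
```

View pics/p3.png

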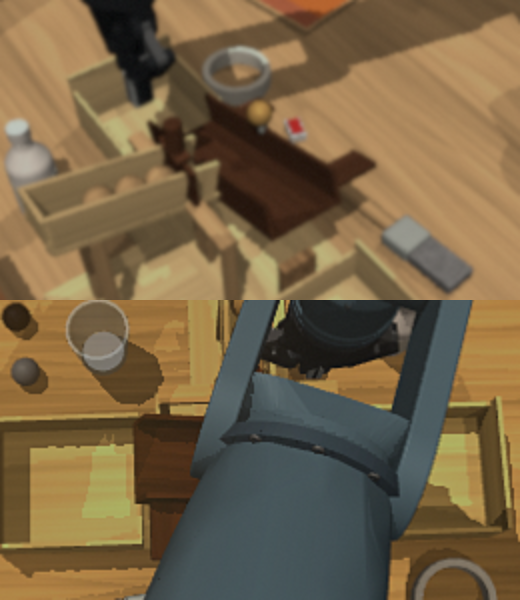

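```bash
python3 - <<'E'
from h import *
for P in([.6527,-.1074,.203],[.6517,-.052,.221],[.6517,-.052,.190],[.6657,-.1074,.203],[.6387,-.1074,.203]): print((proj("scene",P)[0]-[180,90])*2)
E
python3 -c "
import cv2
a=cv2.imread('pics/p3.png')[60:260,80:260];cv2.imwrite('pics/p3c.png',cv2.resize(a,None,fx=3,fy=3,interpolation=2))"
```

```text
[140.81448144  99.10322177]
[169.38541952 118.39805616]
[173.02377971 142.75075686]
[128.62399142 104.61595104]
[153.7771298   93.24040694]
```

View pics/p3c.png

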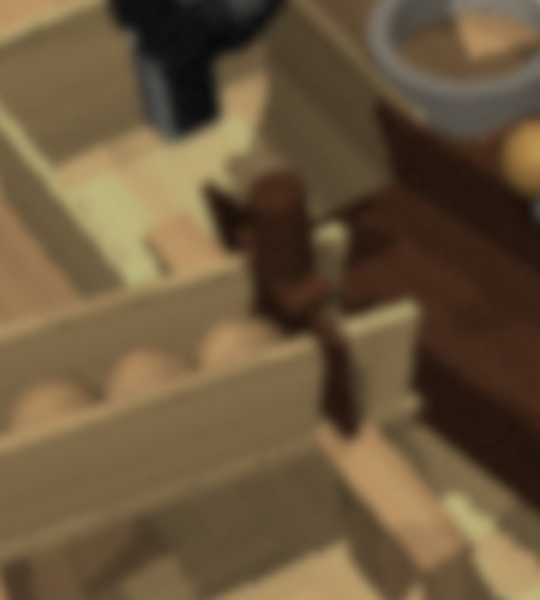

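Emit:
move_arm(
  rows="1.5 -0.2 0 0 0 0 0; 1.2 0 0 0 0 0 0; 1.2 0 0 0 0 0 0; 1.3 0 0 0 0 0 0; 1.3 0 0 0 0 0 0; 1.3 0 0 0 0 0 0; 1.3 0 0 0 0 0 0; 0 0 0 0 0 0 0",
)

```text
time_s: 7.1
eef_pos: [0.6504, -0.0151, 0.2759]
eef_rot: [0.001, 0.707, 0.707, -0.001]
wrist_force: [-0.8, -0.7, 0.9]
opening: -0.0
```

```bash
python3 - <<'E'
from bench import ctrl
import cv2,numpy as np
a=ctrl.camera("scene")["color"]
cv2.imwrite("pics/p4.png",cv2.resize(a[100:240,190:390],None,fx=4,fy=4,interpolation=2))
o=ctrl.get_obs();print(o["eef_pos"],o["wrist_force"])
E
```

```text
[ 0.65037713 -0.01515539  0.27580506] [ 0.27920394 -0.65546754  0.60463322]
```

View pics/p4.png

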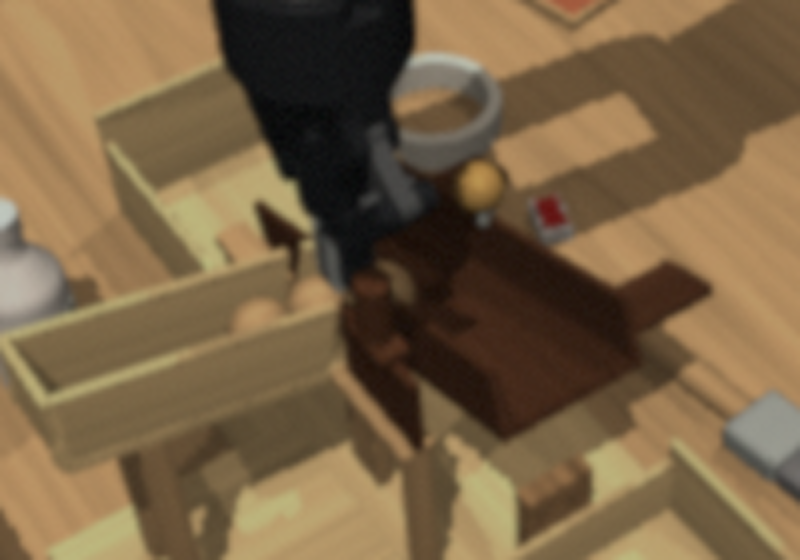

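The stop has moved left and the balls are rolling. I wait here and then check.

Emit:
move_arm(
  rows="0 0 0 0 0 0 0; 0 0 0 0 0 0 0; 0 0 0 0 0 0 0; 0 0 0 0 0 0 0; 0 0 0 0 0 0 0; 0 0 0 0 0 0 0; 0 0 0 0 0 0 0; 0 0 0 0 0 0 0; 0 0 0 0 0 0 0; 0 0 0 0 0 0 0; 0 0 0 0 0 0 0; 0 0 0 0 0 0 0; 0 0 0 0 0 0 0; 0 0 0 0 0 0 0; 0 0 0 0 0 0 0",
)

```text
time_s: 8.65
eef_pos: [0.6504, -0.0162, 0.2759]
eef_rot: [0.0, 0.707, 0.707, -0.0]
wrist_force: [-0.8, -0.5, 0.1]
opening: -0.003
```

```bash
python3 - <<'E'
from bench import ctrl
from h import *
a=ctrl.camera("scene")["color"]
cv2.imwrite("pics/p5.png",cv2.resize(a[90:240,180:380],None,fx=4,fy=4,interpolation=2))
for y in(-.049,0,.004,.008,.011):print(y,proj("scene",[.650,y,.221])[0])
E
```

```text
-0.049 [266.37244379 149.77303866]
0 [280.86246102 166.07446251]
0.004 [282.09198125 167.45771562]
0.008 [283.32885074 168.84924158]
0.011 [284.26136637 169.89836081]
```

View pics/p5.png

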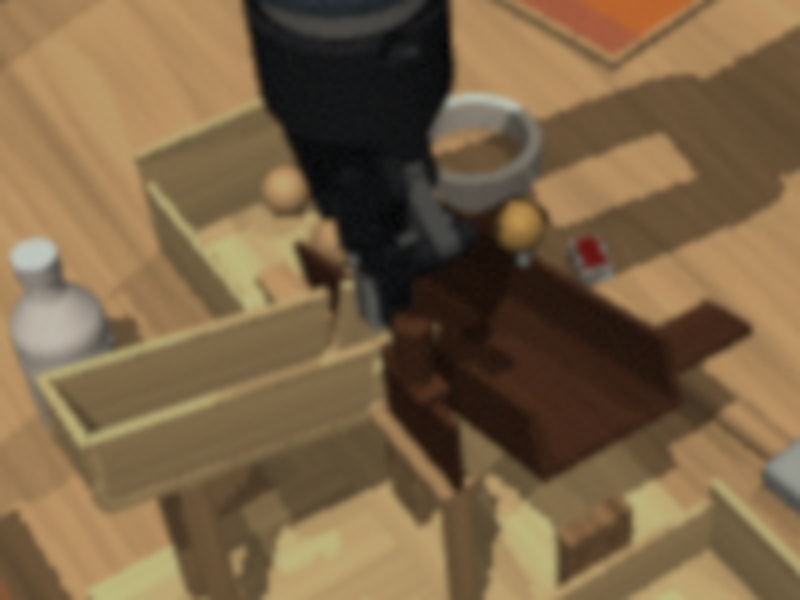

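The chute is empty and at least two balls show in the right tray. I back off the post, lift, and move aside to get a clear view.

Emit:
move_arm(
  rows="-0.8 0 0 0 0 0 0; -0.7 0 0 0 0 0 0; 0 0 -3 0 0 0 0; 0 0 -4 0 0 0 0; 0 0 -4 0 0 0 0; 4 -2 0 0 0 0 0; 4 -2 0 0 0 0 0; 4 -2 0 0 0 0 0; 4 -2 0 0 0 0 0; 4 -2 0 0 0 0 0; 4 -2 0 0 0 0 0; 4 -2 0 0 0 0 0; 4 -2 0 0 0 0 0; 4 -2 0 0 0 0 0; 4 -2 0 0 0 0 0; 4 -2 0 0 0 0 0; 0 0 0 0 0 0 0; 0 0 0 0 0 0 0",
)

```text
time_s: 10.5
eef_pos: [0.4305, 0.4093, 0.3858]
eef_rot: [0.0, 0.707, 0.707, -0.0]
wrist_force: [1.2, 0.6, -0.1]
opening: -0.0
```

```bash
python3 - <<'E'
from bench import ctrl
import cv2,numpy as np
a=ctrl.camera("scene")["color"];b=ctrl.camera("top")["color"]
cv2.imwrite("pics/p6.png",np.vstack([cv2.resize(a[90:240,180:440],None,fx=2,fy=2),cv2.resize(b[110:260,220:480],None,fx=2,fy=2)]))
cv2.imwrite("pics/p6t.png",b)
E
```

```text
(no output)
```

View pics/p6.png

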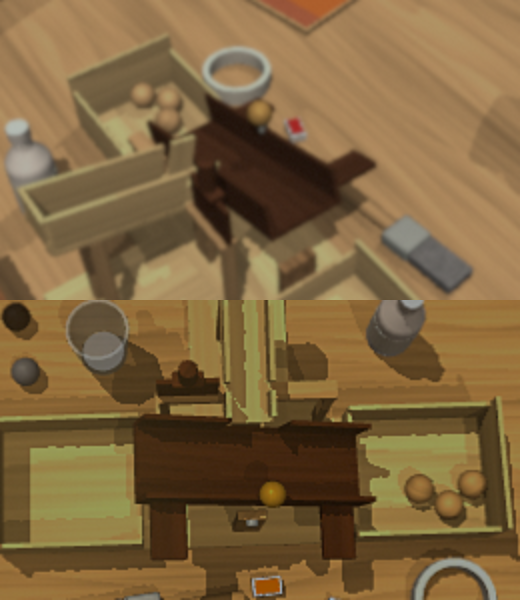

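View pics/p6t.png

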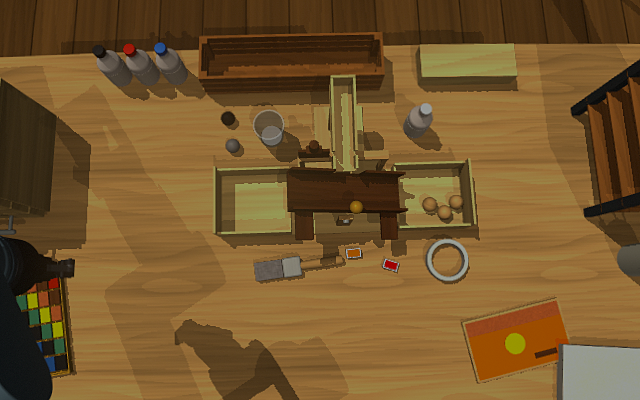

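Emit:
move_arm(
  rows="0 0 0 0 0 0 0; 0 0 0 0 0 0 0; 0 0 0 0 0 0 0; 0 0 0 0 0 0 0; 0 0 0 0 0 0 0; 0 0 0 0 0 0 0; 0 0 0 0 0 0 0; 0 0 0 0 0 0 0; 0 0 0 0 0 0 0; 0 0 0 0 0 0 0",
)

```text
time_s: 11.6
eef_pos: [0.4308, 0.409, 0.3859]
eef_rot: [0.0, 0.707, 0.707, -0.0]
wrist_force: [0.0, -0.2, -0.4]
opening: -0.002
```

```bash
python3 - <<'E'
from bench import ctrl
import cv2,numpy as np
b=ctrl.camera("top")["color"]; a=cv2.imread("pics/p6t.png")
d=cv2.absdiff(a,b)[50:290,190:500].max(2); print(d.max(),(d>25).sum())
c=cv2.imread("pics/top0.png"); 
for n,(x0,y0,x1,y1) in dict(cup=(250,105,287,148),bottle=(400,100,435,140),brush=(250,250,345,282),pans=(344,246,402,273),tape=(424,236,470,282),lookalikes=(220,108,243,155)).items():
    e=cv2.absdiff(c,b)[y0:y1,x0:x1].max(2); print(n,e.max(),(e>40).sum())
print(ctrl.hand_in())
E
```

```text
11 0
cup 21 0
bottle 5 0
brush 74 278
pans 82 120
tape 5 0
lookalikes 6 0
the job is handed in; nothing more can be done
None
```

The job is done and handed in after about 11.6 s. The gate now leans fully right and all three balls are at rest in the right tray.

- **What I did:** The gate leaned left at the start, so I pressed its raised right pad down with the shut fingertips until it tipped over. I then pushed the stop's post to the left, and the balls rolled down the gate by themselves. After that I moved the arm clear.
- **Last checks:** The top view showed the three balls in the right tray at about (429,204), (445,212) and (456,202), and the chute empty. Two pictures a second apart were unchanged over the station.
- **Other things on the table:** Compared with the first picture, the cup, the bottle, the tape and the two look-alike balls were unchanged.
- **Check that differed:** The areas round the brush and the paint pans did change in brightness. In the pictures the brush and pans sit at the same pixels, so I take this to be the gate's shifted shadow. I did not check that further before handing in.
- **Less certain:** I estimated the stop's final position from pixels only, at about +0.052 m. That is just past the 0.050 m where the balls are free.

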